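# Dock the tube carrier in the reader's tapered slideway

## Robot

A 7-joint arm with a two-finger parallel gripper is mounted at the origin on the work surface. World frame = base frame: x ahead of the robot, y to its left, z up, the work surface at z = 0. Lengths are in m, angles in rad, forces in N, time in s.
With the tool pointing down it reaches from about 0.425 to 0.925 m from the base axis. Payload 6.8 kg.
Tool frame: the origin (TCP) lies at the very end of the fingers, on their centre line; the grasp point (between the pads) lies 19 mm behind it; z points along the fingers, y is the line along which they close (so a half turn about z gives the same grasp; the last joint's range is limited). The gripper opens to 85 mm and grips with 20 to 120 N. Pads are 22 mm wide; open, the fingers measure 114 mm over their backs; the gripper's body (76 mm by 85 mm) begins 54 mm behind the grasp point. The pads swing forward as they close: fully open they stand 13 mm farther back than shut.
Start: joints at [-1.431, 0.477, 0.022, 1.555, -0.011, 1.109, -0.083], TCP at [0.166, 0.654, 0.231] pointing down, gripper open.
Joint ranges: [-2.96, 2.96], [-0.34, 2.1], [-1.41, 1.46], [0.24, 2.44], [-1.37, 4.51], [0.17, 1.92], [-2.96, 2.96]. Speed limits (rad/s): [2.39, 2.39, 3.14, 3.14, 3.14, 3.14, 3.14].

## Interface

Orientations are given as a rotation vector (axis times angle).
In Python, from bench import get_obs, viewer, r gives the robot as it stands. The module is installed in compiled form; this text tells all that it offers.
- The arm moves only by the tool play_rows, never from a script. Its argument "commands" is a list that holds one entry, the list of rows, each a list of 5 numbers: the gripper's target within -1 to 1 (shut at 1, half-way at 0, fully open at -1), then the shift along the tool's x, y, z scaled (see below), then the turn about the tool's z scaled (see below). A call has 1 to 12 rows; each row is the pose to reach, as a shift and turn from the pose commanded when the call began, along the tool's axes at that moment; what a row does not reach only later rows make up. The controller multiplies each number of a shift by 0.2 m and each number of a turn by pi/2 rad. A row lasts 1/12 s, in which the tool goes at most 41.7 mm and 7.16 degrees, less where a joint would pass 70% of its speed; a pose out of reach is approached as far as the arm can. A call with a number of a shift or a turn outside -1 to 1 is refused whole. A call with a gripper value outside its range is refused whole. The fingers move at their own pace and stop on an object; "grip_force" is the grip in N (left out, the last holds). Time passes only in rows, so rows that repeat a pose let the fingers close. It gives the time, the measured TCP pose, the force, the opening and the grip force at its end, in the units of the state.
- get_obs(): the state, without advancing time (a new reading comes with each control period).
- viewer.grab_frame(name): name is "scene" or "top"; returns a dict with "pixels" (384x512x3 uint8, red, green, blue), "fovy" (degrees; the focal length in pixels is half the picture's height over the tangent of half this angle, whatever the lens; pixels are square), "cx", "cy" (the principal point, pixels), "world_to_cam" (4x4, takes a point from world to camera coordinates). Camera axes: x right, y up, looking along -z (the intrinsics and any distortion apply to the point x, -y, -z); pixel columns grow to the right and rows downward; lengths in m; the calibration is good to about 2 mm. A picture is of the moment at which its call begins. There is no depth.
- r.hand_in(): hands the job in; it is judged then, once.
Trained networks look in a picture, given as the dict that the camera call returned (one of the last four; its "shot" number tells which), for a name from the list of things; names that differ only in an ending like _2 or _b are one class to them, and where a whole thing is asked for, a point or a joint stands for the part that bears it (a point fixed in the world has none). Each returns a list of dicts, best first, with "score" (0 to 1); they miss things now and then, are a little off and sometimes report something else, mostly with a low value. They report only what shows in the picture. A call takes as long as a camera call.
- viewer.trace(picture, thing): "pixels" (384x512 bool, what is visible of it) and "rect" ([left, top, right, bottom] in pixels, round what is visible of it).
The state is a dict: "clock": time; "joints": joint angles; "qvel": joint speeds; "tau": joint torques, N m; "tcp_pos": TCP position; "orientation": TCP orientation; "contact_force": force on the tool from outside, world axes, zero at the start; "moment": the same for the moment, N m; "grip_width": finger opening in m; "gripper_force": force on a finger pad.
Only numpy, scipy, OpenCV 4.12 (cv2) and the standard library are available. Lean on these libraries where they do the work, as an engineer would, in place of code of your own. Each camera call takes 0.05 s, during which the arm holds its last target. There are 200 camera calls.

## Task

Lift the tube carrier out of its parking stand and set it down on the landing in front of the tube reader's slideway, nose towards the reader, and let go of it. Then slide it, with the upright handle that is meant for this, along the dovetail way under the read head until it wedges tight, fully home, and let go. Keep the carrier upright throughout and leave the other things on the bench where they are.

Things in the scene. Friction and masses are not known exactly. Their poses are not given: they have to be found in the camera images.
- carrier_grip (a point): Tube carrier, the loose part to move (350 g). Point inside its black body (120 long, 46 wide, 36 high, four wells and two white tube caps on top), 8 mm behind mid-length, near the centre of mass, half-way up the body, 40 mm above the carrier's underside; the body spans 22 to 58 mm above it, the caps reach 62. Axes: x to the nose, y across, z up.
- carrier_foot (a point): Carrier's aluminium dovetail foot, below the body and as long (120 mm), 22 mm high. Point: centre of its underside, at mid-length; axes as carrier_grip. Widest at its bottom (flanks lean in 25 degrees): there 63 mm at the tail end and 49 mm at the nose end, so it tapers 3.5 degrees per side towards the nose.
- carrier_handle (a point): Carrier's upright aluminium handle post, at the height to grip it: 75 mm above the underside, 100 mm behind mid-length; axes as carrier_grip. Post 20 mm (x) by 24 mm (y), top 95 mm above the underside. It stands on a tongue that sticks out 52 mm behind the body, 30 mm wide, its top 30 mm above the underside.
- stand: Fixed white parking stand with the carrier on its 8 mm floor plate (196 x 80 mm). Origin on the table under the carrier's mid-length, x to the carrier's nose. Walls 103 mm high enclose the handle post at both sides and behind, with gaps of 8 mm, so no finger fits there; open above and to the nose. The carrier lifts straight out; raise it 110 mm to clear the walls.
- way_home (a point): In the fixed tube reader, on the bed's surface (10 mm above the table): where carrier_foot comes to lie when the carrier is wedged. x: the direction to slide it in, y across, z up. No end stop: the taper stops it. Push until it resists with 15 to 20 N; it sticks within some 2 mm of this point, its body's tail face flush with the cheeks' ends. Held off its line it jams early: let go, retake, push on.
- way_mouth (a point): Open end of the tapered way, 60 mm before way_home, on the bed; axes as way_home. From here two dark steel cheeks, 15 mm high, run 120 mm inward: an undercut channel, 63 mm wide at the bottom here, 49 mm at its inner end. The carrier enters only from this end; d mm short of home it has 0.06 d mm of play on each side.
- landing (a point): Middle of the landing, the open flat part of the aluminium bed before the way (bed 112 mm wide, its free end 77 mm before this point), on its surface, 128 mm before way_home; axes as way_home. With carrier_foot here the nose is 8 mm short of the way's mouth and the handle overhangs the bed's end.
- read_head (a point): Middle of the lower front edge of the white read head that bridges the way: 50 mm before way_home, 70 mm above the bed; axes as way_home. The head is 134 mm wide, reaches 120 mm above the bed and 125 mm inward to a cabinet 165 mm above the table. The carrier passes under it; a gripper around the body does not.
- tipbox_a: Bystander, leave where it is: pipette tip box, white base and clear lid, 85 x 122 x 84 mm; origin at the centre of its underside.
- tipbox_b: Bystander, leave where it is: pipette tip box, clear, 85 x 122 x 84 mm; origin at the centre of its underside.
- tuberack: Bystander, leave where it is: low black microtube rack, 90 x 150 x 45 mm, three small capped tubes in it; origin at the centre of its underside.
- jar: Bystander, leave where it is: round specimen jar, 60 mm wide, 75 mm high; origin at the centre of its underside.
- flask: Bystander, leave where it is: white bottle with blue cap, 68 mm wide, 150 mm high; origin at the centre of its underside.
- dish: Bystander, leave where it is: shallow clear dish, 90 mm wide, 16 mm high; origin at the centre of its underside.

How it is judged:
On the way:
1. the carrier stands on the landing before the way, nose towards the reader, and the gripper has let go of it (x of carrier_grip in the frame of way_home between -0.21 and -0.06 m and y of carrier_grip in the frame of way_home between -0.02 and 0.02 m and z of carrier_grip in the frame of way_home between 0.035 and 0.045 m and x of carrier_handle in the frame of way_home below -0.15 m and contact force between the fingers and carrier below 0.5 N), for 0.2 s.
At the end, for the whole second after the job is handed in: The carrier is wedged in the way, released and at rest: its mid-length no more than 4 mm short of way_home and no more than 6 mm past it, within 3 mm of the way's centre line, in line with it within 0.03 rad, nose inward, upright within 0.04 rad, its foot on the bed within 3.5 mm (x of carrier_grip in the frame of way_home between -0.012 and -0.002 m and y of carrier_grip in the frame of way_home between -0.003 and 0.003 m and z of carrier_grip in the frame of way_home between 0.0365 and 0.0435 m and angle between the x axis of carrier_grip and the x axis of way_home, either way round below 0.03 rad and x of carrier_handle in the frame of way_home below -0.09 m and angle between carrier_grip's own z axis and vertical below 0.04 rad and linear speed of carrier below 0.01 m/s); the robot touches nothing.
It fails at once if the carrier is tipped by more than 0.5 rad (angle between carrier_grip's own z axis and vertical above 0.5 rad).
It fails at once if a bystander is pushed more than 40 mm from its place (distance of any of tipbox_a, tipbox_b, tuberack, jar, flask, dish from where it was at the start of the episode above 0.04 m).
It also fails if it takes over 64 s, if anything falls off the work surface, if the arm or the gripper's body presses on something with over 40 N, if the wrist force passes 120 N, or if a joint passes its speed limit or range.

## Working session

There is one attempt and no reset: what is moved stays moved. The work goes in short steps, Python scripts to look and compute and a tool call to move; the robot and the scene stay as the last step left them, time stands still between calls to the robot, and variables do not carry over. Pictures are saved under pics/ and viewed, at most 10 in all, crops included, and the job is handed in when it is done.

Besides the shell and the picture viewer there is one more tool, called by a JSON object that holds its "op" and its "data". play_rows: Moves the arm, as the interface text tells. Shifts and turns lie within -1 to 1; 1 stands for 0.2 m of shift or pi/2 rad of turn. Its arguments: {"type":"object","properties":{"commands":{"type":"array","items":{"type":"array","items":{"type":"array","items":{"type":"number","minimum":-1,"maximum":1}}}},"grip_force":{"type":"number"}},"required":["commands"]}

```bash
mkdir -p pics
cat > h.py <<'E'
import numpy as np, cv2
from bench import get_obs, viewer, r
from scipy.spatial.transform import Rotation as R
def K(f):
    h=f["pixels"].shape[0]; F=h/2/np.tan(np.radians(f["fovy"])/2)
    return F
def proj(f,P):
    P=np.atleast_2d(P); W=np.array(f["world_to_cam"]); c=P@W[:3,:3].T+W[:3,3]
    F=K(f); return np.c_[f["cx"]+F*c[:,0]/-c[:,2], f["cy"]+F*c[:,1]/c[:,2]]
def unproj(f,uv,z):
    uv=np.atleast_2d(uv).astype(float); F=K(f); W=np.array(f["world_to_cam"])
    d=np.c_[(uv[:,0]-f["cx"])/F,-(uv[:,1]-f["cy"])/F,-np.ones(len(uv))]@W[:3,:3]
    o=-W[:3,:3].T@W[:3,3]; return o+d*((z-o[2])/d[:,2])[:,None]
def save(f,n): cv2.imwrite("pics/"+n,cv2.cvtColor(f["pixels"],cv2.COLOR_RGB2BGR))
E
python3 - <<'E'
from h import *
np.set_printoptions(precision=4,suppress=True)
o=get_obs();print(o)
ims=[]
for n in("scene","top"):
    f=viewer.grab_frame(n);ims.append(f["pixels"]);print(n,[k for k in f],f["fovy"],f["cx"],f["cy"]);print(np.array(f["world_to_cam"]))
    for k in f:
        if k not in("pixels","world_to_cam","fovy","cx","cy"):print(k,f[k])
    for t in("carrier_grip","carrier_foot","carrier_handle","stand","way_home","read_head","tipbox_a","tuberack","jar","flask","dish"):
        try: print(t,[(round(d["score"],2),d["rect"],int(d["pixels"].sum())) for d in viewer.trace(f,t)[:3]])
        except Exception as e: print(t,e)
    save(f,n+"0.png")
cv2.imwrite("pics/top1.png",cv2.resize(cv2.imread("pics/top0.png"),(800,600),interpolation=cv2.INTER_CUBIC))
E
```

```text
{'clock': 0.0, 'joints': array([-1.4311,  0.4778,  0.0223,  1.5564, -0.0115,  1.1093, -0.0831]), 'qvel': array([-0.    , -0.0012, -0.0004,  0.0005,  0.0009,  0.0008, -0.    ]), 'tau': array([ -0.001 , -59.646 ,   1.6073, -28.1197,   0.0124,   0.0095,
         0.    ]), 'tcp_pos': array([0.1654, 0.6538, 0.2303]), 'orientation': array([-0.3881, -3.1174,  0.0029]), 'contact_force': array([ 0.4282,  0.76  , -0.5483]), 'moment': array([-0.0241, -0.0247, -0.0188]), 'gripper_force': 0.0, 'grip_width': 0.08507730856045866}
scene ['pixels', 'fovy', 'cx', 'cy', 'world_to_cam', 'shot'] 45.62104812233355 260.7938071434243 188.6205862286861
[[ 0.1491  0.9888 -0.0061 -0.1487]
 [-0.5922  0.0943  0.8003  0.2396]
 [ 0.7919 -0.1157  0.5996 -1.6164]
 [ 0.      0.      0.      1.    ]]
shot 1
carrier_grip [(0.78, [304.6, 153.8, 349.1, 211.7], 1407)]
carrier_foot [(0.98, [304.1, 152.2, 352.7, 212.9], 1484)]
carrier_handle [(0.65, [304.6, 150.8, 349.7, 213.8], 1470)]
stand [(0.57, [298.3, 150.9, 361.4, 215.9], 893)]
way_home [(0.8, [23.2, 167.1, 211.8, 256.9], 10916), (0.71, [303.4, 153.8, 347.2, 212.1], 
[... 729 characters left out ...]
er_foot [(0.67, [159.0, 193.7, 224.0, 245.3], 1292), (0.34, [289.6, 93.8, 342.5, 135.5], 1713), (0.28, [368.2, 244.7, 400.0, 282.0], 851)]
carrier_handle [(0.97, [164.9, 193.8, 225.3, 244.0], 1249)]
stand [(0.83, [152.6, 192.5, 227.7, 255.6], 886)]
way_home [(0.66, [318.5, 160.5, 484.8, 225.9], 8811), (0.54, [254.4, 248.5, 274.3, 274.2], 409)]
read_head [(0.93, [313.3, 160.4, 485.1, 224.4], 8685)]
tipbox_a [(0.71, [290.9, 96.0, 342.3, 137.1], 1680), (0.64, [229.6, 99.7, 281.3, 145.4], 1695), (0.55, [319.4, 160.6, 486.5, 225.1], 8633)]
tuberack [(0.93, [156.6, 114.5, 220.6, 148.8], 2066)]
jar []
flask [(0.87, [137.0, 256.1, 168.6, 281.6], 755)]
dish [(0.65, [366.5, 247.9, 401.2, 280.2], 847)]
```

View pics/top1.png

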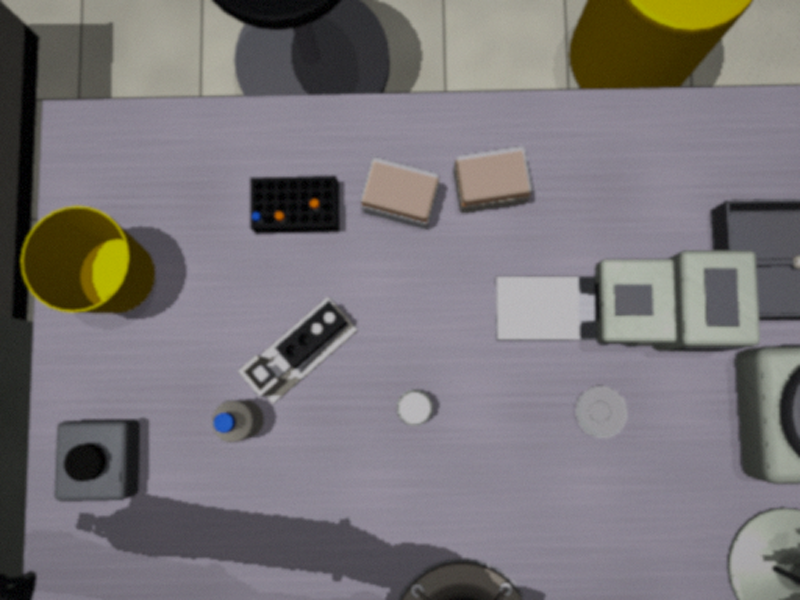

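View pics/scene0.png

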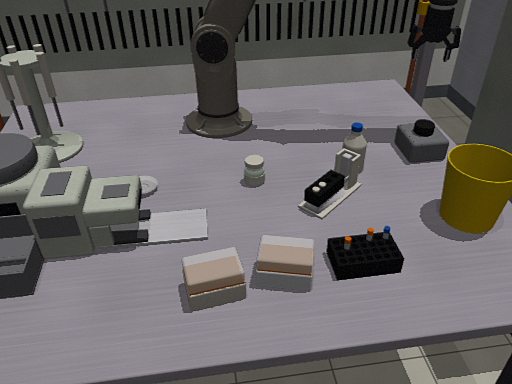

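The top view shows the carrier in its stand around (190,218), nose up-right, handle bottom-left. The reader's bed is around (345,197), running to the right. I'll zoom in on both.

Run:
```python
import cv2,numpy as np
a=cv2.imread("pics/top0.png")
c1=cv2.resize(a[185:260,145:235],None,fx=6,fy=6,interpolation=cv2.INTER_CUBIC)  # 540x450
c2=cv2.resize(a[165:230,310:405],None,fx=6,fy=6,interpolation=cv2.INTER_CUBIC) # 570x390
cv2.imwrite("pics/c1.png",c1);cv2.imwrite("pics/c2.png",c2)
```

```text
(no output)
```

View pics/c1.png

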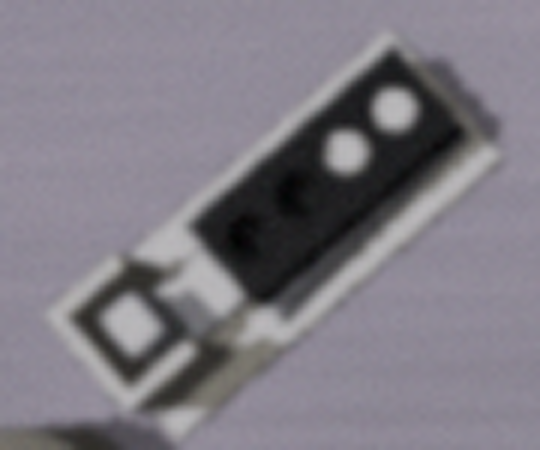

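View pics/c2.png

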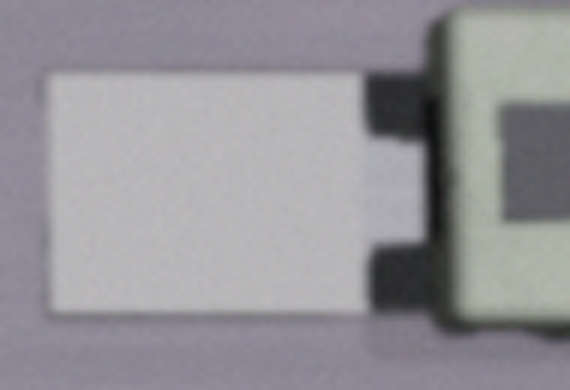

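The carrier's black top, two caps and the post (133,323 in the crop) are all clear. So are the bed corners (48,73) and (50,313), and the cheeks' ends at x≈367. Now I'll compute the poses.

```bash
python3 - <<'E'
from h import *
from scipy.optimize import least_squares
np.set_printoptions(precision=4,suppress=True)
f=viewer.grab_frame("top"); g=viewer.grab_frame("scene")
def cr(p,o): return (np.array(p,float)+.5)/6-.5+o
def fit(uv,P,x0):
    def T(x): 
        c,s=np.cos(x[2]),np.sin(x[2]); return np.c_[x[0]+P[:,0]*c-P[:,1]*s,x[1]+P[:,0]*s+P[:,1]*c,P[:,2]]
    s=least_squares(lambda x:(proj(f,T(x))-uv).ravel(),x0,loss="soft_l1"); print(s.x,"deg",np.degrees(s.x[2]));print((proj(f,T(s.x))-uv).T); return s.x
o1=np.array([145,185]);o2=np.array([310,165])
# carrier frame at foot centre
uv=cr([(395,50),(468,130),(190,225),(262,305),(133,323),(390,33),(500,150),(178,440)],o1)
P=np.array([(.06,.023,.066),(.06,-.023,.066),(-.06,.023,.066),(-.06,-.023,.066),(-.1,0,.103),(0,0,0),(0,0,0),(0,0,0)])
P[:,:]=P
fit(uv[:5],P[:5],[.55,.2,.8])
print(unproj(f,uv[5:],.008), unproj(f,uv[:4],.066))
uv=cr([(48,73),(50,313),(366,105),(370,278)],o2)
# way frame at way_home; y to left of x
P=np.array([(-.205,.056,.01),(-.205,-.056,.01),(-.06,.042,.025),(-.06,-.042,.025)])
w=fit(uv,P,[.55,-.4,-1.57])
print(unproj(f,uv[:2],.01))
d=np.array([np.cos(w[2]),np.sin(w[2])]);print("landing",w[:2]-.128*d)
# scene checks later
for n in("way",):
    L=np.array([[*(w[:2]-.205*d+s*.056*np.array([-d[1],d[0]])),.01] for s in(1,-1)]);print("scene px",proj(g,L))
E
python3 - <<'E'
import cv2
a=cv2.imread("pics/scene0.png")
cv2.imwrite("pics/c3.png",cv2.hconcat([cv2.resize(a[145:220,295:370],(450,450),interpolation=2),cv2.resize(a[200:260,150:210],(350,350),interpolation=2).copy() if 0 else cv2.copyMakeBorder(cv2.resize(a[200:258,152:210],(348,348),interpolation=2),0,102,2,0,0)]))
E
```

```text
[ 0.5024  0.2449 -0.8786] deg -50.34097199753529
[[ 0.8768 -0.0639 -0.1251 -0.9516  0.2212]
 [-0.276  -0.3877  0.1912  0.2605  0.1739]]
[[0.5727 0.2247 0.008 ]
 [0.518  0.1745 0.008 ]
 [0.3887 0.3213 0.008 ]] [[0.5577 0.2157 0.066 ]
 [0.522  0.1839 0.066 ]
 [0.4823 0.3055 0.066 ]
 [0.4471 0.274  0.066 ]]
[ 0.545  -0.2755 -1.5927] deg -91.25397444915393
[[-0.5295 -0.6099  0.6002  0.5173]
 [-0.2993  0.3391 -1.1089  0.9285]]
[[ 0.6046 -0.0732  0.01  ]
 [ 0.4944 -0.071   0.01  ]]
landing [ 0.5478 -0.1476]
scene px [[208.1635 236.4683]
 [206.6493 207.8847]]
```

View pics/c3.png

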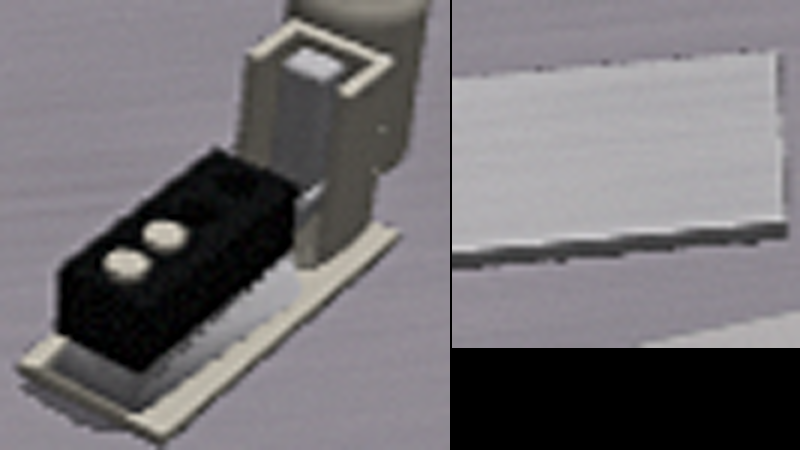

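```bash
cat >> h.py <<'E'
def go(P,yaw=None):
    """print shift numbers for target tcp P and tool-x yaw(deg)"""
    o=get_obs(); M=R.from_rotvec(o["orientation"]).as_matrix(); p=o["tcp_pos"]
    s=M.T@(np.array(P)-p)/.2; cur=np.degrees(np.arctan2(M[1,0],M[0,0]))
    t=None
    if yaw is not None: t=((-(yaw-cur)+180)%360-180)/90
    print("shift",np.round(s,4),"turn",t,"curyaw",round(cur,2),"zdir",M[:,2].round(3))
    return s,t
E
python3 - <<'E'
from h import *
np.set_printoptions(precision=4,suppress=True)
f=viewer.grab_frame("top")
w=np.radians(-50.2); F=np.array([.5024,.2449]); d=np.array([np.cos(w),np.sin(w)])
g=F-.008*d; print("grip",g,"flask",unproj(f,[[150,269]],.15))
for y in(-50.2,129.8): go([*g,.2],y); go([*g,.2],y-41)
E
```

```text
grip [0.4973 0.251 ] flask [[0.3647 0.3529 0.15  ]]
shift [-2.1026 -1.5483  0.1565] turn -1.600007706707466 curyaw 165.8 zdir [ 0.  0. -1.]
shift [-2.1026 -1.5483  0.1565] turn -1.1444521511519106 curyaw 165.8 zdir [ 0.  0. -1.]
shift [-2.1026 -1.5483  0.1565] turn 0.3999922932925336 curyaw 165.8 zdir [ 0.  0. -1.]
shift [-2.1026 -1.5483  0.1565] turn 0.8555478488480894 curyaw 165.8 zdir [ 0.  0. -1.]
```

{"op": "play_rows", "data": {"commands": [[[-1,-1,-0.74,0,0.2],[-1,-1,-0.74,0,0.4],[-1,-1,-0.74,0,0.4],[-1,-1,-0.74,0,0.4],[-1,-1,-0.74,0,0.4],[-1,-1,-0.74,0,0.4],[-1,-1,-0.74,0,0.4]]]}}

```text
clock: 1.93
tcp_pos: [0.3302, 0.4541, 0.2318]
orientation: [1.349, 2.833, -0.002]
contact_force: [0.1, -0.7, 0.6]
grip_width: 0.0852
gripper_force: 0.0
```

```bash
python3 -c "
from h import *
go([.4973,.2510,.15],129.8);print(get_obs()['clock'])"
```

```text
shift [-1.3131  0.0082  0.4146] turn -0.007931014580370288 curyaw 129.09 zdir [ 0.003 -0.003 -1.   ]
1.9333
```

{"op": "play_rows", "data": {"commands": [[[-1,-1,0,0,0],[-1,-1,0,0,0],[-1,-1,0,0,0],[-1,-1,0,0,0],[-1,-1,0,0,0],[-1,-1,0,0,0]]]}}

```text
clock: 2.43
tcp_pos: [0.4563, 0.3011, 0.2319]
orientation: [1.346, 2.834, -0.001]
contact_force: [0.6, -0.2, 0.7]
grip_width: 0.0851
gripper_force: 0.0
```

```bash
python3 -c "
from h import *
go([.4973,.2510,.13],129.8);print(get_obs()['clock'],get_obs()['joints'])"
```

```text
shift [-3.218e-01  3.000e-04  5.108e-01] turn -0.006788097236074009 curyaw 129.19 zdir [ 0.003 -0.002 -1.   ]
2.4333 [-0.96018483  0.26875452  0.31485797  1.8820114  -0.09338576  1.00436704
  0.07817773]
```

{"op": "play_rows", "data": {"commands": [[[-1,-0.322,0,0.3,-0.007],[-1,-0.322,0,0.65,-0.007],[-1,-0.322,0,0.65,-0.007],[-1,-0.322,0,0.65,-0.007],[-1,-0.322,0,0.65,-0.007]]]}}

```text
clock: 2.85
tcp_pos: [0.4903, 0.2556, 0.0968]
orientation: [-1.319, -2.848, 0.012]
contact_force: [-0.9, -1.4, 0.2]
grip_width: 0.0854
gripper_force: 0.0
```

Run:
```python
from h import *
go([.4973,.2510,.032],129.8);print(get_obs()['tcp_pos'])
f=viewer.grab_frame("scene"); g=viewer.grab_frame("top")
S=cv2.resize(f["pixels"][100:230,280:400],None,fx=4,fy=4,interpolation=2)
T=cv2.resize(g["pixels"][150:260,140:240],None,fx=4,fy=4,interpolation=2)
T=cv2.copyMakeBorder(T,0,S.shape[0]-T.shape[0],2,0,0)
cv2.imwrite("pics/n1.png",cv2.hconcat([S,T])[:600,:,::-1])
print(proj(f,[get_obs()['tcp_pos']]))
```

```text
shift [-0.0402  0.0148  0.3237] turn 0.005616237594435663 curyaw 130.31 zdir [-0.006 -0.006 -1.   ]
[0.49026355 0.25558781 0.09677015]
[[329.63038121 168.1254504 ]]
```

View pics/n1.png

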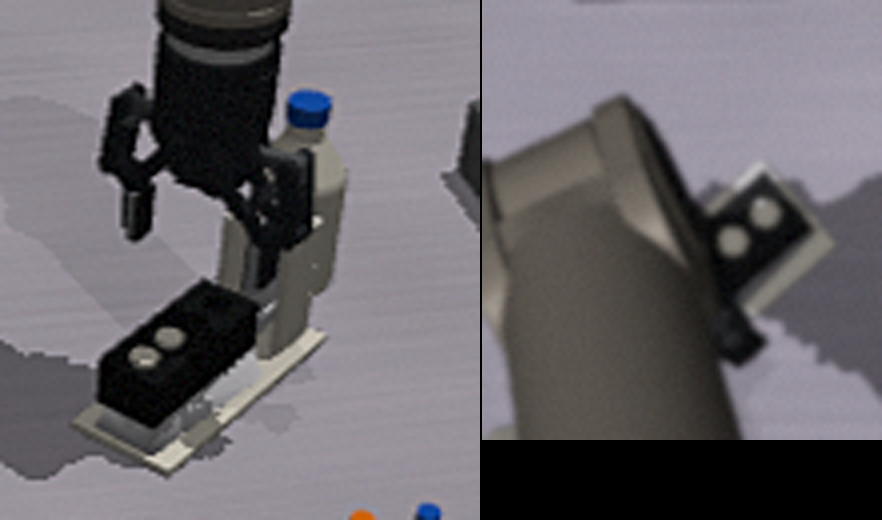

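The fingers straddle the body behind the caps, with the post and its walls clear to the rear. Descending.

{"op": "play_rows", "data": {"commands": [[[-1,-0.04,0.015,0,0.005],[-1,-0.04,0.015,0.1,0.005],[-1,-0.04,0.015,0.2,0.005],[-1,-0.04,0.015,0.3,0.005],[-1,-0.04,0.015,0.34,0.005],[-1,-0.04,0.015,0.34,0.005],[-1,-0.04,0.015,0.34,0.005]]]}}

```text
clock: 3.53
tcp_pos: [0.5007, 0.2554, 0.0346]
orientation: [1.327, 2.846, 0.003]
contact_force: [0.6, 0.3, -0.1]
grip_width: 0.0851
gripper_force: 0.0
```

```bash
python3 -c "
from h import *
go([.4973,.2510,.028],129.8);print(get_obs()['tcp_pos'])"
```

```text
shift [-0.0057 -0.0274  0.0331] turn 0.002252666224112924 curyaw 130.0 zdir [ 0.001  0.001 -1.   ]
[0.50074809 0.25539233 0.03462251]
```

{"op": "play_rows", "data": {"commands": [[[-1,-0.005,-0.027,0.03,0],[-1,-0.005,-0.027,0.03,0],[-1,-0.005,-0.027,0.03,0],[-1,-0.005,-0.027,0.03,0]]]}}

```text
clock: 3.87
tcp_pos: [0.4966, 0.2505, 0.0279]
orientation: [1.328, 2.847, 0.001]
contact_force: [-0.5, 0.7, 0.3]
grip_width: 0.0852
gripper_force: 0.0
```

{"op": "play_rows", "data": {"commands": [[[1,0,0,0,0],[1,0,0,0,0],[1,0,0,0,0],[1,0,0,0,0],[1,0,0,0,0],[1,0,0,0,0],[1,0,0,0,0],[1,0,0,0,0]]], "grip_force": 60}}

```text
clock: 4.53
tcp_pos: [0.4971, 0.2508, 0.0278]
orientation: [1.328, 2.846, 0.002]
contact_force: [0.1, 1.4, 5.9]
grip_width: 0.0459
gripper_force: 62.3
```

{"op": "play_rows", "data": {"commands": [[[1,0,0,-0.1,0],[1,0,0,-0.25,0],[1,0,0,-0.4,0],[1,0,0,-0.55,0],[1,0,0,-0.7,0],[1,0,0,-0.75,0],[1,0,0,-0.75,0],[1,0,0,-0.75,0]]]}}

```text
clock: 5.2
tcp_pos: [0.4954, 0.25, 0.1761]
orientation: [-1.327, -2.846, 0.002]
contact_force: [-0.2, 0.2, -3.7]
grip_width: 0.0455
gripper_force: 63.9
```

```bash
python3 -c "
from h import *
w=np.radians(-91.25);d=np.array([np.cos(w),np.sin(w)])
P=np.array([.545,-.2755])-.136*d;print(P)
go([*P,.178],88.75);print(get_obs()['tcp_pos'])"
```

```text
[ 0.54796682 -0.13953236]
shift [-1.6609 -1.0508 -0.0087] turn 0.4583017108467421 curyaw 130.0 zdir [-0.001 -0.001 -1.   ]
[0.49544687 0.2500242  0.17605234]
```

{"op": "play_rows", "data": {"commands": [[[1,-0.12,-0.08,0,0.05],[1,-0.28,-0.18,0,0.1],[1,-0.45,-0.28,0,0.16],[1,-0.62,-0.39,0,0.22],[1,-0.79,-0.5,0,0.28],[1,-0.93,-0.59,0,0.34],[1,-1,-0.63,0,0.4],[1,-1,-0.63,0,0.44],[1,-1,-0.63,0,0.458],[1,-1,-0.63,0,0.458]]]}}

```text
clock: 6.03
tcp_pos: [0.5265, 0.0155, 0.1747]
orientation: [-2.246, -2.194, 0.007]
contact_force: [0.1, 0.8, -2.8]
grip_width: 0.0453
gripper_force: 63.8
```

```bash
python3 -c "
from h import *
go([.548,-.1395,.178],88.75);o=get_obs();print(o['tcp_pos'],o['joints'])"
```

```text
shift [-0.7722  0.1255 -0.0157] turn -0.001125061765893381 curyaw 88.65 zdir [-0.005 -0.002 -1.   ]
[0.52653068 0.01547896 0.17470055] [-0.60527303  0.33563581  0.56228105  1.99161358 -0.22789322  0.88076037
  0.05527932]
```

{"op": "play_rows", "data": {"commands": [[[1,-0.12,0.03,0,0],[1,-0.28,0.06,0,0],[1,-0.45,0.09,0,0],[1,-0.62,0.12,0.1,0],[1,-0.72,0.125,0.25,0],[1,-0.772,0.125,0.35,0],[1,-0.772,0.125,0.43,0],[1,-0.772,0.125,0.43,0],[1,-0.772,0.125,0.43,0]]]}}

```text
clock: 6.78
tcp_pos: [0.5484, -0.1381, 0.0894]
orientation: [-2.242, -2.196, 0.005]
contact_force: [-0.4, 0.4, -3.4]
grip_width: 0.0455
gripper_force: 63.5
```

Run:
```python
from h import *
go([.548,-.1395,.0315],88.75);o=get_obs();print(o['tcp_pos'],o['joints'])
f=viewer.grab_frame("scene"); g=viewer.grab_frame("top")
S=cv2.resize(f["pixels"][130:270,100:230],None,fx=4,fy=4,interpolation=2)
T=cv2.resize(g["pixels"][150:250,300:370],None,fx=4,fy=4,interpolation=2)
T=cv2.copyMakeBorder(T,0,S.shape[0]-T.shape[0],0,0,0)
cv2.imwrite("pics/n2.png",cv2.hconcat([S,T])[:600,:800,::-1])
```

```text
shift [-0.007  -0.0006  0.2894] turn 0.0007984448852807999 curyaw 88.82 zdir [-0.005  0.    -1.   ]
[ 0.54840888 -0.1381231   0.08938563] [-0.25543055  0.52634468  0.51349342  1.96186143 -0.36941852  0.75064182
  0.45477499]
```

View pics/n2.png

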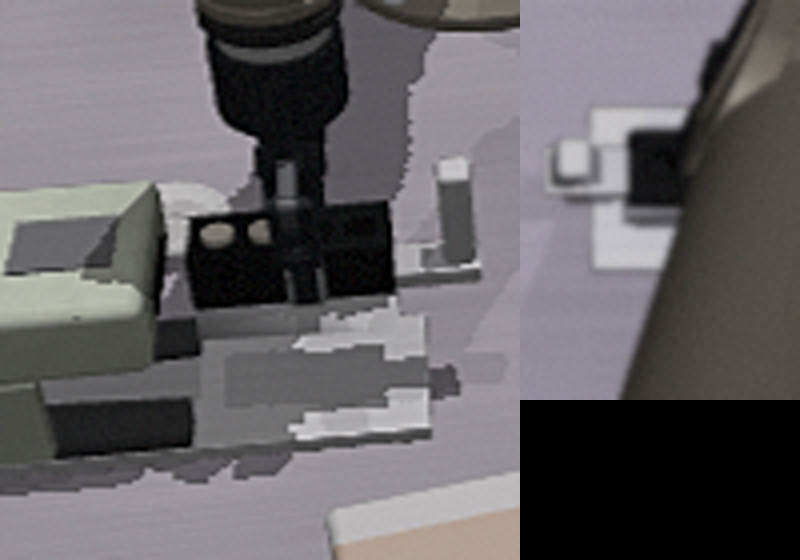

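The carrier hangs level and in line over the landing, nose towards the cheeks. Lowering.

{"op": "play_rows", "data": {"commands": [[[1,-0.007,0,0.08,0],[1,-0.007,0,0.18,0],[1,-0.007,0,0.25,0],[1,-0.007,0,0.28,0],[1,-0.007,0,0.29,0],[1,-0.007,0,0.295,0],[1,-0.007,0,0.295,0]]]}}

```text
clock: 7.47
tcp_pos: [0.5508, -0.1401, 0.0332]
orientation: [2.244, 2.197, 0.002]
contact_force: [0.2, -0.6, -2.7]
grip_width: 0.0454
gripper_force: 63.8
```

Run:
```python
from h import *
np.set_printoptions(precision=4,suppress=True)
o=get_obs();print(o['tcp_pos'],o['contact_force'])
go([.548,-.1395,.030],88.75)
g=viewer.grab_frame("top")
P=np.array([o['tcp_pos'][0]+.002,o['tcp_pos'][1]+.092,.106]);print("post pred px",proj(g,P))
cv2.imwrite("pics/n3.png",cv2.resize(g["pixels"][160:240,300:400],None,fx=6,fy=6,interpolation=2)[:,:,::-1])
```

```text
[ 0.5508 -0.1401  0.0332] [ 0.2029 -0.5677 -2.7413]
shift [ 0.0025 -0.0139  0.016 ] turn 0.00044946517799644426 curyaw 88.79 zdir [ 0.002 -0.    -1.   ]
post pred px [[312.2598 191.2958]]
```

View pics/n3.png

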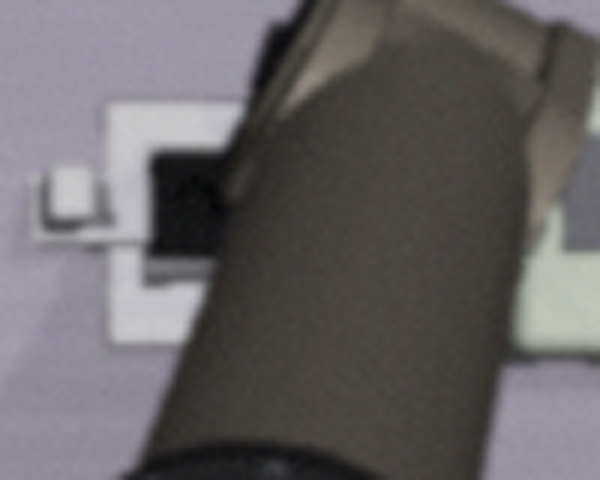

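{"op": "play_rows", "data": {"commands": [[[1,0.0025,-0.014,0,0],[1,0.0025,-0.014,0.006,0],[1,0.0025,-0.014,0.012,0],[1,0.0025,-0.014,0.016,0],[1,0.0025,-0.014,0.018,0],[1,0.0025,-0.014,0.018,0]]]}}

```text
clock: 8.02
tcp_pos: [0.5472, -0.1396, 0.0298]
orientation: [-2.245, -2.197, -0.001]
contact_force: [-4.4, 1.6, 10.7]
grip_width: 0.0454
gripper_force: 65.5
```

Contact: about 14 N now bears on the bed. Releasing and going up.

{"op": "play_rows", "data": {"commands": [[[0,0,0,0,0],[-0.5,0,0,0,0],[-1,0,0,0,0],[-1,0,0,0,0],[-1,0,0,0,0],[-1,0,0,0,0],[-1,0,0,0,0],[-1,0,0,0,0]]]}}

```text
clock: 8.68
tcp_pos: [0.5471, -0.1396, 0.0286]
orientation: [-2.245, -2.197, 0.0]
contact_force: [-0.6, 0.3, -0.5]
grip_width: 0.0854
gripper_force: 0.0
```

{"op": "play_rows", "data": {"commands": [[[-1,0,0,-0.2,0],[-1,0,0,-0.4,0],[-1,0,0,-0.55,0],[-1,0,0,-0.7,0],[-1,0.3,0,-0.7,0],[-1,0.46,0,-0.7,0],[-1,0.46,0,-0.7,0],[-1,0.46,0,-0.7,0],[-1,0.46,0,-0.7,0]]]}}

```text
clock: 9.43
tcp_pos: [0.549, -0.0467, 0.1686]
orientation: [-2.243, -2.2, 0.0]
contact_force: [0.1, -1.3, -0.6]
grip_width: 0.0855
gripper_force: 0.0
```

Run:
```python
from h import *
o=get_obs();print(o['tcp_pos'],o['contact_force'],o['grip_width'])
f=viewer.grab_frame("scene"); g=viewer.grab_frame("top")
S=cv2.resize(f["pixels"][150:270,110:230],None,fx=4,fy=4,interpolation=2)
T=cv2.resize(g["pixels"][160:240,300:380],None,fx=4,fy=4,interpolation=2)
T=cv2.copyMakeBorder(T,0,S.shape[0]-T.shape[0],0,0,0)
cv2.imwrite("pics/n4.png",cv2.hconcat([S,T])[:600,:800,::-1])
P=np.array([.5492,-.0476,.105]);print("post pred px top",proj(g,P),"scene",proj(f,P))
go([*P[:2],.13],88.75)
```

```text
[ 0.54904709 -0.04670319  0.16856961] [ 0.06463148 -1.29152794 -0.59917885] 0.08554013848790287
post pred px top [[312.0769207  192.73569429]] scene [[213.84428886 191.10393596]]
shift [0.0063 0.0013 0.1932] turn -0.0007703880812136453 curyaw 88.68 zdir [-0.    -0.001 -1.   ]
```

View pics/n4.png

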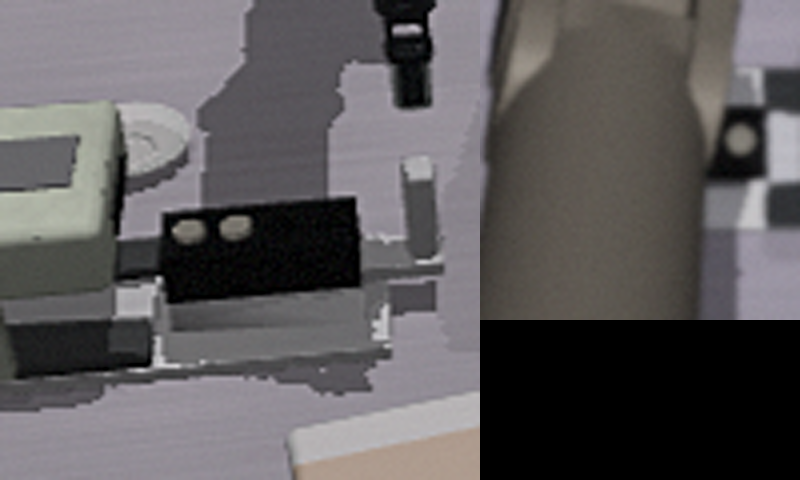

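The carrier stands on the landing, nose just short of the cheeks and in line with them, and the post is where I predicted. Taking the handle.

{"op": "play_rows", "data": {"commands": [[[-1,0.006,0.001,0.1,0],[-1,0.006,0.001,0.25,0],[-1,0.006,0.001,0.4,0],[-1,0.006,0.001,0.5,0],[-1,0.006,0.001,0.52,0],[-1,0.006,0.001,0.52,0],[-1,0.006,0.001,0.52,0]]]}}

```text
clock: 10.12
tcp_pos: [0.5499, -0.0477, 0.0655]
orientation: [2.247, 2.195, 0.0]
contact_force: [2.0, -0.2, 0.6]
grip_width: 0.0857
gripper_force: 0.0
```

{"op": "play_rows", "data": {"commands": [[[1,0,0,0,0],[1,0,0,0,0],[1,0,0,0,0],[1,0,0,0,0],[1,0,0,0,0],[1,0,0,0,0],[1,0,0,0,0],[1,0,0,0,0],[1,0,0,0,0],[1,0,0,0,0]]], "grip_force": 80}}

```text
clock: 10.95
tcp_pos: [0.5496, -0.0462, 0.0652]
orientation: [-2.245, -2.197, -0.001]
contact_force: [-1.9, 0.6, 5.5]
grip_width: 0.023
gripper_force: 78.2
```

Run:
```python
from h import *
o=get_obs();print(o['tcp_pos'],o['contact_force'],o['grip_width'])
d=np.array([np.cos(np.radians(-91.25)),np.sin(np.radians(-91.25))]);H=np.array([.545,-.2755])
for s in(.128,.07,.02,0): print(s); go([*(H-(s+.1)*d),o['tcp_pos'][2]],88.75)
```

```text
[ 0.54964485 -0.04619228  0.06523095] [-1.88320159  0.61898776  5.53049583] 0.023026692657167763
0.128
shift [-0.0068  0.0018 -0.    ] turn 0.0001403558761233449 curyaw 88.76 zdir [ 0.001  0.001 -1.   ]
0.07
shift [-2.968e-01  1.700e-03 -2.000e-04] turn 0.0001403558761233449 curyaw 88.76 zdir [ 0.001  0.001 -1.   ]
0.02
shift [-5.468e-01  1.700e-03 -3.000e-04] turn 0.0001403558761233449 curyaw 88.76 zdir [ 0.001  0.001 -1.   ]
0
shift [-6.468e-01  1.700e-03 -4.000e-04] turn 0.0001403558761233449 curyaw 88.76 zdir [ 0.001  0.001 -1.   ]
```

{"op": "play_rows", "data": {"commands": [[[1,-0.03,0,0,0],[1,-0.07,0,0,0],[1,-0.11,0,0,0],[1,-0.15,0,0,0],[1,-0.19,0,0,0],[1,-0.23,0,0,0],[1,-0.27,0,0,0],[1,-0.3,0,0,0],[1,-0.3,0,0,0]]]}}

```text
clock: 11.7
tcp_pos: [0.5487, -0.1075, 0.0653]
orientation: [2.245, 2.195, 0.001]
contact_force: [1.2, -0.2, 3.1]
grip_width: 0.0233
gripper_force: 78.7
```

{"op": "play_rows", "data": {"commands": [[[1,-0.03,0,0,0],[1,-0.06,0,0,0],[1,-0.09,0,0,0],[1,-0.12,0,0,0],[1,-0.15,0,0,0],[1,-0.18,0,0,0],[1,-0.21,0,0,0],[1,-0.24,0,0,0],[1,-0.24,0,0,0]]]}}

```text
clock: 12.45
tcp_pos: [0.5478, -0.1546, 0.0652]
orientation: [2.245, 2.197, 0.002]
contact_force: [0.2, 1.0, 5.5]
grip_width: 0.023
gripper_force: 78.9
```

{"op": "play_rows", "data": {"commands": [[[1,-0.015,0,0,0],[1,-0.03,0,0,0],[1,-0.045,0,0,0],[1,-0.06,0,0,0],[1,-0.07,0,0,0],[1,-0.07,0,0,0]]]}}

```text
clock: 12.95
tcp_pos: [0.5478, -0.1671, 0.0653]
orientation: [-2.244, -2.199, -0.003]
contact_force: [-0.0, 4.6, 7.5]
grip_width: 0.0234
gripper_force: 79.1
```

{"op": "play_rows", "data": {"commands": [[[1,-0.005,0,0,0],[1,-0.01,0,0,0],[1,-0.015,0,0,0],[1,-0.02,0,0,0],[1,-0.02,0,0,0]]]}}

```text
clock: 13.37
tcp_pos: [0.5477, -0.1706, 0.0653]
orientation: [-2.243, -2.199, -0.004]
contact_force: [0.7, 5.9, 8.3]
grip_width: 0.0232
gripper_force: 79.2
```

{"op": "play_rows", "data": {"commands": [[[1,-0.005,0,0,0],[1,-0.01,0,0,0],[1,-0.015,0,0,0],[1,-0.02,0,0,0],[1,-0.02,0,0,0]]]}}

```text
clock: 13.78
tcp_pos: [0.5476, -0.1735, 0.0653]
orientation: [-2.241, -2.199, -0.004]
contact_force: [-1.4, 8.9, 11.0]
grip_width: 0.0229
gripper_force: 79.5
```

{"op": "play_rows", "data": {"commands": [[[1,-0.005,0,0,0],[1,-0.01,0,0,0],[1,-0.015,0,0,0],[1,-0.02,0,0,0],[1,-0.02,0,0,0]]]}}

```text
clock: 14.2
tcp_pos: [0.5473, -0.1761, 0.0653]
orientation: [-2.239, -2.198, -0.006]
contact_force: [-1.9, 12.8, 14.5]
grip_width: 0.0232
gripper_force: 79.9
```

{"op": "play_rows", "data": {"commands": [[[-0.2,0,0,0,0],[-0.2,0,0,0,0],[-0.2,0,0,0,0],[-0.2,0,0,0,0],[-0.2,0,0,0,0]]]}}

```text
clock: 14.62
tcp_pos: [0.5461, -0.181, 0.0644]
orientation: [-2.246, -2.196, 0.001]
contact_force: [0.9, -0.0, 0.2]
grip_width: 0.0512
gripper_force: 0.0
```

Run:
```python
from h import *
o=get_obs();print(o['tcp_pos'],o['contact_force'],o['grip_width'])
g=viewer.grab_frame("top");f=viewer.grab_frame("scene")
S=cv2.resize(f["pixels"][150:260,90:220],None,fx=4,fy=4,interpolation=2)
T=cv2.resize(g["pixels"][160:235,310:380],None,fx=4,fy=4,interpolation=2)
T=cv2.copyMakeBorder(T,0,S.shape[0]-T.shape[0],0,0,0)
cv2.imwrite("pics/n5.png",cv2.hconcat([S,T])[:600,:800,::-1])
```

```text
[ 0.54608548 -0.18095108  0.06444707] [ 0.92369535 -0.0096177   0.16867848] 0.051188705943537485
```

View pics/n5.png

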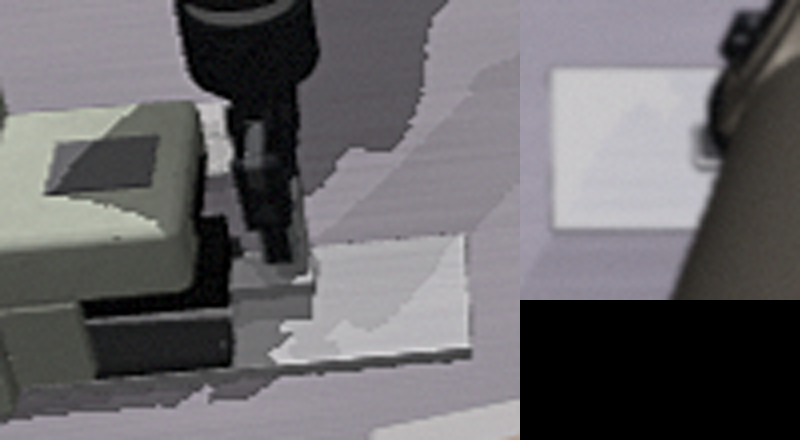

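Near home: the body's tail face looks about flush with the cheek ends (≈(231,300) in the left crop). Re-centring on the post, retaking and pushing on.

{"op": "play_rows", "data": {"commands": [[[-0.2,0.022,0.005,-0.006,0],[-0.2,0.022,0.005,-0.006,0],[-0.2,0.022,0.005,-0.006,0],[1,0.022,0.005,-0.006,0],[1,0.022,0.005,-0.006,0],[1,0.022,0.005,-0.006,0],[1,0.022,0.005,-0.006,0],[1,0.022,0.005,-0.006,0]]], "grip_force": 100}}

```text
clock: 15.38
tcp_pos: [0.5474, -0.176, 0.0661]
orientation: [-2.245, -2.197, -0.0]
contact_force: [-1.8, 0.9, 5.5]
grip_width: 0.0232
gripper_force: 98.1
```

{"op": "play_rows", "data": {"commands": [[[1,-0.01,0,0,0],[1,-0.015,0,0,0],[1,-0.02,0,0,0],[1,-0.02,0,0,0]]]}}

```text
clock: 15.72
tcp_pos: [0.5474, -0.176, 0.0661]
orientation: [-2.239, -2.196, -0.004]
contact_force: [-5.2, 11.7, 11.2]
grip_width: 0.0225
gripper_force: 99.3
```

Stuck now with no motion at 12 N. Pushing a bit harder.

{"op": "play_rows", "data": {"commands": [[[1,-0.006,0,0,0],[1,-0.012,0,0,0],[1,-0.015,0,0,0],[1,-0.015,0,0,0],[1,-0.015,0,0,0]]]}}

```text
clock: 16.13
tcp_pos: [0.5474, -0.1759, 0.0661]
orientation: [-2.235, -2.196, -0.007]
contact_force: [-6.3, 20.0, 16.8]
grip_width: 0.0227
gripper_force: 100.0
```

{"op": "play_rows", "data": {"commands": [[[1,0.02,0,0,0],[1,0.033,0,0,0],[1,0.033,0,0,0],[-0.2,0.033,0,0,0],[-0.4,0.033,0,0,0],[-0.4,0.033,0,0,0],[-0.4,0.033,0,0,0],[-0.4,0.033,0,0,0]]]}}

```text
clock: 16.8
tcp_pos: [0.5476, -0.1766, 0.0658]
orientation: [2.245, 2.197, -0.0]
contact_force: [0.7, -0.1, 0.6]
grip_width: 0.0598
gripper_force: 0.0
```

{"op": "play_rows", "data": {"commands": [[[-0.4,0,0,-0.1,0],[-0.4,0,0,-0.25,0],[-0.4,0,0,-0.45,0],[-0.4,0,0,-0.65,0],[-0.4,0.3,-0.3,-0.7,0],[-0.4,0.6,-0.5,-0.7,0],[-0.4,0.9,-0.5,-0.7,0],[-0.4,1,-0.5,-0.7,0],[-0.4,1,-0.5,-0.7,0],[-0.4,1,-0.5,-0.7,0]]]}}

```text
clock: 17.63
tcp_pos: [0.4503, 0.0303, 0.206]
orientation: [-2.239, -2.201, -0.002]
contact_force: [0.3, -0.4, -0.2]
grip_width: 0.0596
gripper_force: 0.0
```

Run:
```python
from h import *
np.set_printoptions(precision=4,suppress=True,linewidth=200)
o=get_obs();print(o['tcp_pos'],o['contact_force'],o['clock'])
g=viewer.grab_frame("top");f=viewer.grab_frame("scene")
save(g,"tf.png");save(f,"sf.png")
def pix(im,r0,r1,c0,c1): print(im[r0:r1,c0:c1].mean(2).astype(int))
P=lambda y,x,z:[x,y,z]
for nm,h,z in(("post centre",[.5474,-.1757],.105),("body tail if home",[.547,-.2155],.068),("cheek end",[.547,-.2155],.025)):
    print(nm,proj(g,[[*h,z]]),proj(f,[[*h,z]]))
print("top"); pix(g["pixels"],180,212,352,384)
```

```text
[0.4503 0.0303 0.206 ] [ 0.343  -0.419  -0.2099] 17.6333
post centre [[362.5844 192.6219]] [[160.5762 195.7044]]
body tail if home [[375.0245 194.2299]] [[146.1731 209.1224]]
cheek end [[371.4491 196.0911]] [[148.863  222.4001]]
top
[[191 189 191 ...  44  51  61]
 [191 193 193 ...  36  36  54]
 [192 192 192 ...  19  26  52]
 ...
 [189 193 191 ...  46  47  52]
 [190 192 190 ...  47  54  55]
 [191 192 192 ...  49  51  55]]
```

Run:
```python
import cv2,numpy as np
np.set_printoptions(linewidth=250,threshold=10**6)
t=cv2.imread("pics/tf.png").mean(2).astype(int)
print("cols",np.arange(354,384))
for r in range(176,220): print(r,t[r,354:384])
```

```text
cols [354 355 356 357 358 359 360 361 362 363 364 365 366 367 368 369 370 371 372 373 374 375 376 377 378 379 380 381 382 383]
176 [142 140 143 145 145 146 142 142 141 145 144 143 145 144 147 142 135 125 127 126 126 126 126 123 123 116  92  68  58  68]
177 [168 170 169 170 171 170 170 172 171 170 169 170 170 171 170 163 133  99  85  86  87  86  83  83  84  79  66  56  56  65]
178 [188 188 188 189 188 188 187 188 188 187 187 188 188 186 186 175 135  81  59  54  57  58  60  55  54  53  51  51  58  64]
179 [191 190 191 191 191 192 190 192 192 192 192 191 190 192 190 178 129  70  51  49  49  50  47  47  47  49  44  49  55  66]
180 [191 193 192 192 192 191 192 190 191 192 192 192 192 192 188 176 131  73  50  49  46  49  48  49  48  49  45  44  51  61]
181 [193 192 191 191 192 190 191 191 192 191 192 193 190 191 190 176 130  70  50  49  49  51  48  50  46  47  38  36  36  54]
182 [192 190 191 192 190 192 191 190 191 193 191 191 190 191 192 176 134  74  53  48  49  50  53  51  51  47  36  19  26  52]
183 [190 191 193 192 193 191 191 191 189 191 193 193 192 190 193 178 136  79  57  51  49  4
[... 3870 characters left out ...]
0 192 192 185 164 113  63  48  49  50  48  50  45  48  48  43  46  54]
215 [190 191 191 192 191 191 191 192 190 189 191 191 192 191 190 189 172 127  70  54  56  52  50  52  52  53  51  48  48  56]
216 [177 179 179 179 181 179 179 180 180 181 181 182 181 181 185 179 170 134  87  72  74  71  73  72  75  73  71  64  54  53]
217 [142 142 144 144 143 143 144 142 142 144 146 148 148 151 155 153 148 128 109 104 103 106 105 103 104 104  99  88  67  57]
218 [138 140 138 139 139 136 139 137 137 138 139 139 143 145 145 146 141 133 127 128 128 127 128 128 128 127 123 108  81  62]
219 [149 149 149 149 148 149 150 149 150 150 150 150 151 152 150 147 145 139 138 139 137 138 137 138 136 138 135 125 102  80]
```

Run:
```python
from h import *
np.set_printoptions(precision=4,suppress=True)
g=viewer.grab_frame("top")
print("cheek z.01/.025",unproj(g,[[370.5,195.5]],.01),unproj(g,[[370.5,195.5]],.025))
print("tail z.032",unproj(g,[[372.9,194.5]],.032))
print("body sides at tail col",unproj(g,[[375,186]],.068),unproj(g,[[375,203.5]],.068))
print("cheek gap", unproj(g,[[372,186.5],[372,204.5]],.025))
print("post top",unproj(g,[[362.4,192.2]],.105),"bed end",unproj(g,[[317.4,197]],.01))
```

```text
cheek z.01/.025 [[ 0.5503 -0.2163  0.01  ]] [[ 0.5486 -0.213   0.025 ]]
tail z.032 [[ 0.5505 -0.218   0.032 ]]
body sides at tail col [[ 0.5687 -0.2163  0.068 ]] [[ 0.5227 -0.2144  0.068 ]]
cheek gap [[ 0.5731 -0.2181  0.025 ]
 [ 0.5241 -0.2161  0.025 ]]
post top [[ 0.5485 -0.1753  0.105 ]] bed end [[ 0.5485 -0.0712  0.01  ]]
```

The body's tail is within about 2 mm of flush with the cheek ends, and it held still under a 20 N push after I let go and retook the handle. Handing in.

```bash
python3 -c "
from bench import r
print(r.hand_in())"
```

```text
the job is handed in; nothing more can be done
None
```

The carrier was released on the landing, then pushed along the way by its handle until it held still at 20 N, with its tail within about 2 mm of flush with the cheek ends; I let go, backed the arm off and handed the job in, but no verdict was returned.

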